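# Put the model buildings away in the drawer

## Task

Clear the model buildings off the bench: stand the two sound white buildings upright in the open drawer of the chest, one in each bay, setting them down gently rather than letting them fall, and put the spoiled building, the one with the snapped-off end, into the wooden scrap crate. Then slide the drawer fully shut without slamming it. Leave everything else on the bench where it is.

Things in the scene. Friction and masses are not known exactly. Their poses are not given: they have to be found in the camera images.
- hotel: sound building: a white model of a long hotel block, rigid print, about 0.16 kg. Plain walls 120 mm long (x) by 52 mm wide (y) by 44 mm high, good to grip across the 52 mm width; above them a set-back attic 104 x 38 mm up to 56 mm and a small roof house up to 61 mm. Origin: centre of its underside, z up.
- corner_block: sound building: a shorter white model of a corner block with a small grey dome on its roof, about 0.12 kg. Plain walls 80 mm long (x) by 52 mm wide (y) by 46 mm high, good to grip across the 52 mm width; attic 68 x 40 mm up to 52 mm, dome up to 67 mm near its +x end. Origin: centre of its underside, z up.
- spoiled: spoiled building: like the long hotel block (120 x 52 mm, about 0.14 kg) but broken: its +x end is snapped off and shows the orange core. Full 44 mm high walls run only from x = -60 to +20 mm; from +20 to +60 mm just a ragged stump about 16 to 25 mm high is left; half an attic up to 57 mm. Centre of mass about 12 mm to the -x side of the origin. Origin: centre of the underside of the full 120 mm length, z up.
- chest_edge (a point): middle of the top front edge of the low oak two-drawer bench chest, fixed to the bench, 310 mm deep (x) by 340 wide (y) by 172 mm high; drawers open towards the robot (the chest's -x). Its top drawer stands open; the shut lower drawer is not needed. Tins and a carton, up to 50 mm high, stand on the back half of its top. x points to the chest's back, z up.
- drawer (a joint): how far the top drawer is pushed in from its outer stop, in m: 0 = fully out, 0.21 = fully shut (front against the carcase). It starts 0.005 to 0.04 in, that is 170 to 205 mm open. It runs freely, about 2 N to move, along the chest's x axis, and stays where it is left.
- drawer_pull (a point): middle of the straight steel bar pull on the top drawer's front; the bar is 11 mm thick, 120 mm long along the drawer's y, 35 mm out from the front (29 mm clear gap behind it), at height 132 mm over the bench. Moves with the drawer; x axis points into the chest, the way that shuts it.
- bay_left (a point): on the felt floor of the drawer's left-hand (+y) bay, 82 mm over the bench, on the bay's centre line, 92 mm behind the inner side of the front panel: the middle of the part that is out of the chest. Moves with the drawer; x towards its back, y left, z up. The bay is 146 mm wide, 265 mm long. Above the floor the 6 mm side walls rise 50 mm, the front panel 77 mm, the divider between the bays 30 mm.
- bay_right (a point): the same point in the right-hand (-y) bay, 152 mm from the left one. Shut, the drawer has 78 mm of clear height under the chest's top, so the buildings fit only upright.
- crate: slatted wooden scrap crate, open at the top, fixed to the bench, 180 (x) x 210 (y) x 85 mm high outside, walls 7 mm; flat offcuts cover its bottom, which then lies about 13 mm over the bench. Origin: centre of its underside, z up.
- tape_roll: bystander: yellow tape roll lying flat, 48 mm across, 18 mm high. Origin: centre of underside.
- tree: bystander: model tree on a round foot, about 36 mm across and 62 mm high, light. Origin: centre of underside.
- paint_jar: bystander: blue paint jar, 48 mm across, 55 mm high. Origin: centre of underside.
- glue_bottle: bystander: white glue bottle with orange cap, 52 mm across, 130 mm high. Origin: centre of underside.
- pin_hammer: bystander: small hammer lying flat, 200 mm long. Origin: under its middle.
- sanding_block: bystander: cork sanding block with red base, 90 x 56 x 30 mm. Origin: centre of underside.
- mug: bystander: blue mug, 76 mm across, 85 mm high. Origin: centre of underside.

How it is judged (in metres and radians):
On the way, in this order (a step that is already met when the one before it is completed fails the run):
1. both sound buildings stand upright and released in the open drawer, one in each bay (((y of hotel in the frame of bay_left between -0.052 and 0.052 m and z of hotel in the frame of bay_left between -0.006 and 0.008 m and x of hotel in the frame of bay_left between -0.07 and 0.16 m and angle between each of hotel, corner_block's own z axis and vertical below 0.12 rad and y of corner_block in the frame of bay_right between -0.052 and 0.052 m and z of corner_block in the frame of bay_right between -0.006 and 0.008 m and x of corner_block in the frame of bay_right between -0.07 and 0.16 m) or (y of hotel in the frame of bay_right between -0.052 and 0.052 m and z of hotel in the frame of bay_right between -0.006 and 0.008 m and x of hotel in the frame of bay_right between -0.07 and 0.16 m and angle between each of hotel, corner_block's own z axis and vertical below 0.12 rad and y of corner_block in the frame of bay_left between -0.052 and 0.052 m and z of corner_block in the frame of bay_left between -0.006 and 0.008 m and x of corner_block in the frame of bay_left between -0.07 and 0.16 m)) and value of joint drawer below 0.09 m and contact force between the fingers and hotel below 0.05 N and contact force between the fingers and corner_block below 0.05 N), for 0.2 s.
2. the drawer is slid fully shut with them in it (value of joint drawer above 0.206 m and ((y of hotel in the frame of bay_left between -0.052 and 0.052 m and z of hotel in the frame of bay_left between -0.006 and 0.008 m and x of hotel in the frame of bay_left between -0.07 and 0.16 m and angle between each of hotel, corner_block's own z axis and vertical below 0.12 rad and y of corner_block in the frame of bay_right between -0.052 and 0.052 m and z of corner_block in the frame of bay_right between -0.006 and 0.008 m and x of corner_block in the frame of bay_right between -0.07 and 0.16 m) or (y of hotel in the frame of bay_right between -0.052 and 0.052 m and z of hotel in the frame of bay_right between -0.006 and 0.008 m and x of hotel in the frame of bay_right between -0.07 and 0.16 m and angle between each of hotel, corner_block's own z axis and vertical below 0.12 rad and y of corner_block in the frame of bay_left between -0.052 and 0.052 m and z of corner_block in the frame of bay_left between -0.006 and 0.008 m and x of corner_block in the frame of bay_left between -0.07 and 0.16 m))), for 0.2 s.
At the end, for the whole second after the job is handed in: The hotel and the corner block each stand upright (within 7 degrees) on the drawer floor, one in each bay; the drawer is shut to within 4 mm; the spoiled building lies in the scrap crate, its middle between the crate's walls and below its rim; all three are at rest (all of step 2 and x of spoiled in the frame of crate between -0.085 and 0.085 m and y of spoiled in the frame of crate between -0.1 and 0.1 m and z of spoiled in the frame of crate between 0 and 0.075 m and linear speed of each of hotel, corner_block, spoiled below 0.02 m/s); the robot touches nothing.
It fails at once if a sound building is let fall (touching nothing and faster than 0.7 m/s, a drop of about 25 mm) ((contact force between anything else and hotel below 0.02 N and linear speed of hotel above 0.7 m/s) or (contact force between anything else and corner_block below 0.02 N and linear speed of corner_block above 0.7 m/s)).
It fails at once if a sound building is tipped over (more than 40 degrees) (angle between any of hotel, corner_block's own z axis and vertical above 0.7 rad).
It fails at once if the drawer is slammed (shutting faster than 0.5 m/s) (velocity of joint drawer above 0.5 m/s).
It fails at once if a bystander (tape, tree, jar, glue, hammer, sanding block, mug) is moved more than 30 mm (distance of any of tape_roll, tree, paint_jar, glue_bottle, pin_hammer, sanding_block, mug from where it was at the start of the episode above 0.03 m).
It also fails if it takes over 72 s, if anything falls off the work surface, if the arm or the gripper's body presses on something with over 40 N, if the wrist force passes 120 N, or if a joint passes its speed limit or range.

## Robot

A 6-joint arm with a two-finger parallel gripper is mounted at the origin on the work surface. World frame = base frame: x ahead of the robot, y to its left, z up, the work surface at z = 0. Lengths are in m, angles in degrees, forces in N, time in s.
With the tool pointing down it reaches from about 0.375 to 0.9 m from the base axis. Payload 3.1 kg.
Tool frame: the origin (TCP) lies between the finger pads; the fingertips stand 19 mm ahead of it and the grasp point (between the pads) is the TCP; z points along the fingers, x is the direction in which the jaws open and shut, and the axes are right-handed (so a half turn about z gives the same grasp; the last joint's range is limited). The gripper opens to 87 mm and grips with 3 to 60 N. Pads are 19 mm wide; open, the fingers measure 117 mm over their backs; the gripper's body (75 mm by 190 mm) begins 51 mm behind the grasp point.
Start: joints at [63.856, 30.224, 82.088, -0, 67.689, -10.227], TCP at [0.171, 0.601, 0.242] pointing down, gripper open.
Joint ranges: [-176.69, 176.69], [-43.24, 126.21], [12.49, 139.97], [-82, 262], [0, 151.66], [-163.58, 163.58]. Speed limits (degrees/s): [159.86, 159.86, 180, 180, 180, 180].

## Interface

Orientations are given as a 3x3 rotation matrix whose columns are the frame's x, y, z axes.
In Python, from rig import read_state, capture, camera_info, hand_in, spot_in, silhouettes gives the robot as it stands.
- The arm moves only by the shell command python3 -m jog 'ROWS'. ROWS is text: rows parted by semicolons, each of 7 numbers parted by spaces: the shift along the tool's x, y, z in m, then the turn, a rotation vector about the tool's x, y, z in degrees, then the opening, from 0 (shut) to 1 (fully open). A call has 1 to 8 rows; each row is the pose to reach, as a shift and turn from the pose commanded when the call began, along the tool's axes at that moment; what a row does not reach only later rows make up. A row lasts 1/8 s, in which the tool goes at most 62.5 mm and 10.7 degrees, less where a joint would pass 70% of its speed; a pose out of reach is approached as far as the arm can. A call with a gripper value outside its range is refused whole. The fingers move at their own pace and stop on an object; the grip force is fixed at half the most. Time passes only in rows, so rows that repeat a pose let the fingers close. It gives the time, the measured TCP pose, the force and the opening at its end, in the units of the state.
- read_state(): the state, without advancing time (a new reading comes with each control period).
- capture(name): name is "side" or "top"; returns (picture, depth): 480x640x3 uint8, red, green, blue; 480x640 float32, m along the optical axis (not along the pixel's ray), 0 where there is no reading.
- camera_info(name): a dict with "vfov" (degrees; the focal length in pixels is half the picture's height over the tangent of half this angle, whatever the lens; pixels are square), "cx", "cy" (the principal point, pixels), "R" (3x3) and "t" (3): a world point X has camera coordinates R X + t. Camera axes: x right, y down, z forward; pixel columns grow to the right and rows downward; lengths in m; the calibration is good to about 2 mm. A picture is of the moment at which its call begins. camera_info takes no time and is no camera call.
- hand_in(): hands the job in, once; it reports no verdict.
Trained networks look in the newest picture that a camera, given by its name, has taken for a name from the list of things; names that differ only in an ending like _2 or _b are one class to them, and where a whole thing is asked for, a point or a joint stands for the part that bears it (a point fixed in the world has none). Each returns a list of dicts, best first, with "score" (0 to 1); they miss things now and then, are a little off and sometimes report something else, mostly with a low value. They report only what shows in the picture. A call takes as long as a camera call.
- spot_in(label, camera): "centre" ([x, y, z] in m, in world coordinates, good to about 4 mm: the middle of the surface that is visible of it).
- silhouettes(label, camera): "region" (480x640 bool, what is visible of it).
The state is a dict: "time_s": time; "joint_positions": joint angles; "qvel": joint speeds; "tau": joint torques, N m; "position": TCP position; "tcp_rot": TCP orientation; "force": force on the tool from outside, world axes, zero at the start; "moment": the same for the moment, N m; "opening": opening from 0.0 (shut) to 1.0 (fully open).
Only numpy, scipy, OpenCV 4.12 (cv2) and the standard library are available. Lean on these libraries where they do the work, as an engineer would, in place of code of your own. Each camera call takes 0.05 s, during which the arm holds its last target.

## Working session

There is one attempt and no reset: what is moved stays moved. The work goes in short steps, Python scripts to look and compute and a shell command to move; the robot and the scene stay as the last step left them, time stands still between calls to the robot, and variables do not carry over. Pictures are saved under pics/ and viewed, and the job is handed in when it is done.

```bash
ls; mkdir -p pics; python3 - <<'E'
from rig import *
import cv2, json
print(read_state())
for n in ("side","top"):
    p,d=capture(n); cv2.imwrite(f"pics/{n}0.png",p[:,:,::-1]); i=camera_info(n); print(n,i, d.min(), d.max())
print(read_state()["time_s"])
E
```

```text
pics
{'time_s': 0.0, 'joint_positions': array([ 6.38567910e+01,  3.02799883e+01,  8.21575467e+01, -1.29136663e-04,
        6.76891285e+01, -1.02294978e+01]), 'qvel': array([-0.09688572,  0.00626079, -0.02241401,  0.01811879, -0.00622066,
        0.06367762]), 'tau': array([ 7.97938246e-04, -4.40037882e+01, -1.76595819e+01,  6.33594836e-02,
        5.82655391e-02, -1.84570040e-04]), 'position': array([0.1710486 , 0.6004067 , 0.24055419]), 'tcp_rot': array([[ 2.74187479e-01,  9.61675767e-01, -9.72195897e-04],
       [ 9.61673797e-01, -2.74188924e-01, -1.98544877e-03],
       [-2.17592331e-03, -3.90550128e-04, -9.99997556e-01]]), 'force': array([0.71287738, 0.40733135, 1.0083947 ]), 'moment': array([-0.00654332, -0.03836189, -0.03429266]), 'opening': 1.0010392843507907}
side {'vfov': 50.74921911698646, 'cx': 334.06586810862825, 'cy': 234.89673873536128, 'R': array([[ 0.92892437, -0.37015561,  0.00918361],
       [-0.26080582, -0.67170855, -0.69338874],
       [ 0.26283045,  0.64171056, -0.72050518]]), 't': array([-0.55484792,  0.26909394,  1.05190318])} 0.0 3.3420432
top {'vfov': 48.6095023970696, 'cx': 319.53180895592425, 'cy': 235.84822888789947, 'R': array([[ 5.36246295e-04, -9.99995322e-01, -3.01149756e-03],
       [-9.78127629e-01,  1.01891519e-04, -2.08005601e-01],
       [ 2.08004935e-01,  3.05717120e-03, -9.78122999e-01]]), 't': array([0.04754707, 0.6219442 , 1.36443125])} 0.0 2.5196922
0.1
```

View pics/side0.png

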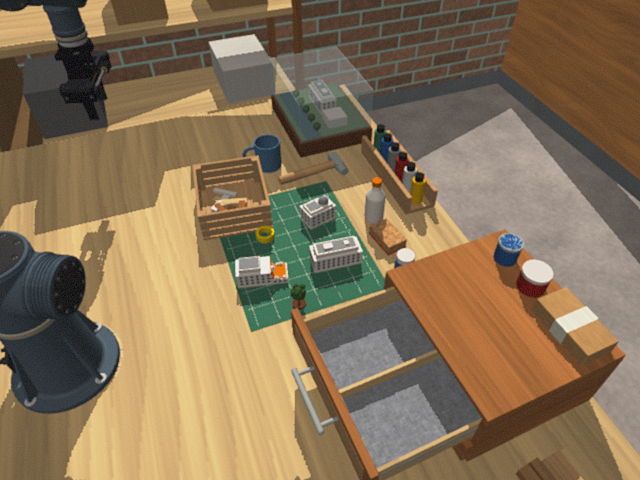

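View pics/top0.png

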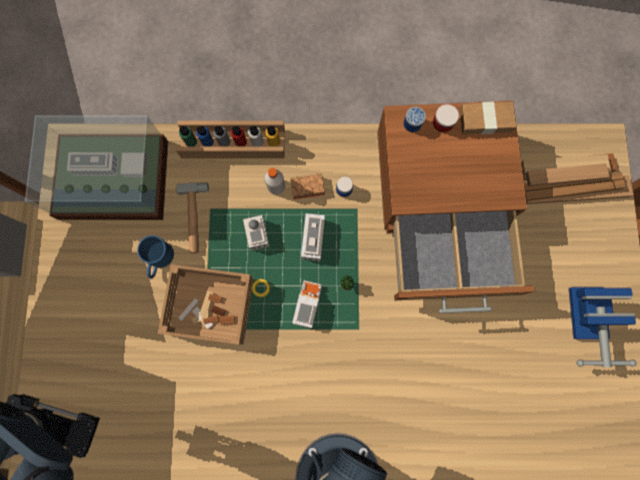

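The side view shows the buildings at about (260,270) spoiled, (335,253) hotel and (318,210) corner block, with the open drawer at lower right. In the top view they are at (307,303), (313,236) and (256,231). The crate is at (205,305) and the drawer at (460,255), with its pull at (465,308).

```bash
cat > h.py <<'E'
import numpy as np, cv2
from rig import *
def K(n):
    i=camera_info(n); f=240/np.tan(np.radians(i["vfov"]/2)); return i,f
def cloud(n,d):
    i,f=K(n); v,u=np.mgrid[0:480,0:640]
    c=np.stack([(u-i["cx"])/f*d,(v-i["cy"])/f*d,d],-1)
    w=(c-i["t"])@i["R"]
    w[d<=0]=np.nan
    return w
def proj(n,X):
    i,f=K(n); c=np.asarray(X)@i["R"].T+i["t"]
    return np.stack([c[...,0]/c[...,2]*f+i["cx"],c[...,1]/c[...,2]*f+i["cy"]],-1)
def rect(P):
    P=P[:,:2].astype(np.float32)*1000
    (c,s,a)=cv2.minAreaRect(P)
    if s[0]<s[1]: s=(s[1],s[0]); a+=90
    return np.round(c,1),np.round(s,1),round((a+90)%180-90,1)
E
python3 - <<'E'
from h import *
np.set_printoptions(precision=4,suppress=True)
W={}
for n in ("side","top"):
    p,d=capture(n); W[n]=cloud(n,d); np.savez(f"{n}0.npz",p=p,d=d)
    for l in ["hotel","corner_block","spoiled","crate","drawer_pull","bay_left","tape_roll","tree","paint_jar","glue_bottle","pin_hammer","sanding_block","mug"]:
        s=spot_in(l,n)[:2]
        print(n,l,[(np.round(x["centre"],3),round(x["score"],2)) for x in s])
        if l in("hotel","corner_block","spoiled","crate","drawer_pull"):
            r=silhouettes(l,n)
            for q in r[:2]:
                m=cv2.erode(q["region"].astype(np.uint8),np.ones((2,2)))>0
                P=W[n][m]; P=P[~np.isnan(P[:,0])]
                if len(P)<10: continue
                z=np.percentile(P[:,2],[2,50,90,98])
                print("   ",round(q["score"],2),m.sum(),"z",z,"all",rect(P))
                for lo,hi in((.038,.049),(.05,.07)):
                    Q=P[(P[:,2]>lo)&(P[:,2]<hi)]
                    if len(Q)>10: print("      ",lo,len(Q),rect(Q))
print(read_state()["time_s"])
E
```

```text
side hotel [(array([0.624, 0.051, 0.046]), 0.66)]
    0.94 1368 z [0.0012 0.0433 0.0576 0.0603] all (array([630.8,  61.5]), array([129.8,  53.7]), -3.7)
       0.038 303 (array([626.5,  62.2]), array([121.1,  53.1]), -3.8)
       0.05 529 (array([626.7,  62.6]), array([105.5,  41.1]), -6.2)
side corner_block [(array([0.636, 0.21 , 0.042]), 0.59)]
    0.95 743 z [0.0009 0.0416 0.0543 0.0635] all (array([637.9, 217.5]), array([77.9, 51.4]), 10.7)
       0.038 167 (array([633.2, 203. ]), array([84.4, 45.1]), -18.9)
       0.05 220 (array([638.8, 217.4]), array([67.8, 37.4]), 15.7)
    0.3 1293 z [0.0004 0.0347 0.0558 0.0579] all (array([445.1,  76.5]), array([118.5,  53.2]), -12.0)
       0.038 325 (array([429.,  80.]), array([83.7, 51.3]), -13.2)
       0.05 278 (array([418.7,  83.8]), array([48.5, 40.1]), -14.8)
side spoiled [(array([0.434, 0.07 , 0.039]), 0.92)]
    0.85 1264 z [0.0021 0.036  0.0558 0.0579] all (array([445.1,  76.5]), array([117.7,  53.2]), -12.0)
       0.038 331 (array([428.9,  80.1]), array([83.9, 51.7]), -12.7)
       0.05 273 (array([418.4,  82.8]), array([48.5,
[... 2542 characters left out ...]
   0.05 277 (array([439.7, 343.9]), array([207. , 175.1]), 82.3)
top drawer_pull [(array([ 0.557, -0.304,  0.075]), 0.84)]
    0.93 10752 z [0.0788 0.0862 0.1397 0.1631] all (array([ 549. , -340.6]), array([399. , 264.5]), -87.7)
top bay_left [(array([ 0.558, -0.307,  0.085]), 0.66)]
top tape_roll [(array([0.484, 0.206, 0.014]), 0.65)]
top tree []
top paint_jar [(array([ 0.765, -0.024,  0.057]), 0.76), (array([ 0.695, -0.297,  0.17 ]), 0.53)]
top glue_bottle [(array([0.767, 0.171, 0.085]), 0.79)]
top pin_hammer [(array([0.715, 0.405, 0.024]), 0.8)]
top sanding_block [(array([0.771, 0.08 , 0.027]), 0.69)]
top mug [(array([0.58 , 0.5  , 0.041]), 0.56), (array([0.766, 0.168, 0.082]), 0.16)]
2.0
```

```bash
python3 - <<'E'
from h import *
np.set_printoptions(precision=4,suppress=True)
for n in ("side","top"):
    z=np.load(f"{n}0.npz"); W=cloud(n,z["d"]); P=W.reshape(-1,3); P=P[~np.isnan(P[:,0])]
    dz=0.004 if n=="top" else 0
    def sel(x0,x1,y0,y1,z0,z1):
        m=(P[:,0]>x0)&(P[:,0]<x1)&(P[:,1]>y0)&(P[:,1]<y1)&(P[:,2]>z0+dz)&(P[:,2]<z1+dz); return P[m]
    F=sel(.38,.52,-.52,-.10,.152,.166); print(n,"panel top",len(F),rect(F),np.median(F[:,2]))
    a=np.polyfit(F[:,1],F[:,0],1); print("  x=a y+b",a, np.degrees(np.arctan(-a[0])))
    B=sel(.36,.46,-.45,-.2,.12,.145); B=B[B[:,0]<np.polyval(a,B[:,1])-.025]; print("  pull",len(B),rect(B),np.percentile(B[:,2],[5,50,95]))
    T=sel(.5,.95,-.52,-.1,.166,.178); print("  top",len(T),rect(T),np.median(T[:,2]))
    for y0,y1 in((-.31,-.16),(-.47,-.31)):
        G=sel(.44,.68,y0,y1,.074,.088); print("  floor",len(G),rect(G),np.median(G[:,2]))
    D=sel(.47,.63,-.36,-.26,.105,.118);print("  divider",len(D),rect(D))
    D=sel(.47,.63,-.20,-.12,.125,.138);print("  wallL",len(D),rect(D))
    D=sel(.47,.63,-.5,-.40,.125,.138);print("  wallR",len(D),rect(D))
z=np.load("top0.npz")["p"]; s=np.load("side0.npz")["p"]
a=cv2.resize(z[190:320,380:540],None,fx=2.5,fy=2.5); b=cv2.resize(s[0:140,20:140],None,fx=2.5,fy=2.5)
c=np.zeros((350,720,3),np.uint8); c[:325,:400]=a; c[:350,410:710]=b
cv2.imwrite("pics/c1.png",c[:,:,::-1])
E
```

```text
side panel top 1757 (array([ 462.7, -313.5]), array([335.8,  16.2]), -87.4) 0.15817413454092102
  x=a y+b [-0.0442  0.4481] 2.530815623922034
  pull 530 (array([ 425.5, -315.6]), array([131.1,  22.5]), -87.2) [0.1311 0.1353 0.1381]
  top 19558 (array([ 807.4, -297.4]), array([343.5, 296.4]), -87.6) 0.17113563237568408
  floor 5893 (array([ 564.1, -235. ]), array([231.7, 149.9]), -0.0) 0.0816313197811811
  floor 7878 (array([ 567.5, -389.7]), array([224.7, 159.4]), -0.1) 0.08158503187985569
  divider 353 (array([ 554.9, -309.4]), array([148.9,   8.4]), 2.6)
  wallL 334 (array([ 546.1, -158.8]), array([162.5,  36.4]), 13.4)
  wallR 456 (array([ 551.5, -451.4]), array([154.3,  37.9]), 6.7)
top panel top 828 (array([ 463.5, -311.3]), array([333.6,  15.5]), -87.4) 0.16148996444991293
  x=a y+b [-0.044   0.4495] 2.5217953733002334
  pull 262 (array([ 426.1, -312.6]), array([128.8,  22.3]), -88.6) [0.1339 0.1385 0.1426]
  top 11206 (array([ 808.7, -296.3]), array([341.1, 296.7]), -87.4) 0.1746331033204827
  floor 3855 (array([ 565.8, -235.9]), array([227.2, 139.9]), 2.5) 0.08480681226073636
  floor 3794 (array([ 570.6, -388.3]), array([224.7, 143.5]), 3.7) 0.08476414523040751
  divider 160 (array([ 555.5, -307.5]), array([148.7,   8.1]), 2.5)
  wallL 174 (array([ 544.1, -157. ]), array([163.7,  39.3]), 15.5)
  wallR 204 (array([ 544.6, -455.6]), array([156.4,  57. ]), -18.4)
```

View pics/c1.png

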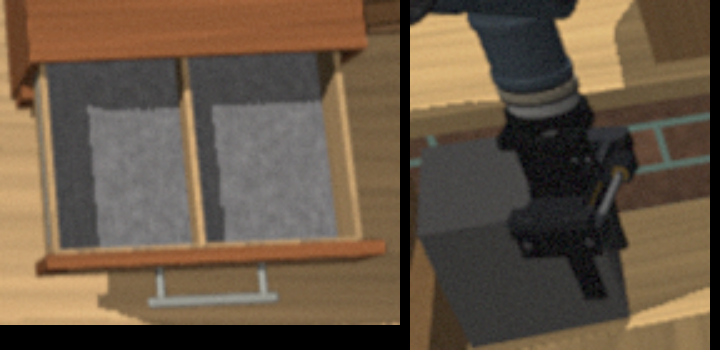

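```bash
cat > go.py <<'E'
import sys
from h import *
from scipy.spatial.transform import Rotation as Ro
# usage: go.py x y z yaw  -> shift/turn in tool axes
x,y,z,yaw=map(float,sys.argv[1:5])
s=read_state(); R=np.asarray(s["tcp_rot"]); c,n=np.cos(np.radians(yaw)),np.sin(np.radians(yaw))
T=np.array([[c,n,0],[n,-c,0],[0,0,-1]])
d=R.T@(np.array([x,y,z])-s["position"]); r=Ro.from_matrix(R.T@T).as_rotvec(degrees=True)
print("t",round(s["time_s"],2),"pos",np.round(s["position"],4),"yaw",round(np.degrees(np.arctan2(R[1,0],R[0,0])),1),"open",round(s["opening"],3),"F",np.round(s["force"],1))
print("shift",np.round(d,4),"turn",np.round(r,2),"rows",round(max(np.linalg.norm(d)/.0625,np.linalg.norm(r)/10.7),1))
E
python3 go.py 0.433 0.081 0.15 77
```

```text
t 2.0 pos [0.1714 0.601  0.2416] yaw 74.1 open 1.0 F [ 0.  -0.2 -0.2]
shift [-0.4283  0.3942  0.0916] turn [-0.    0.   -2.91] rows 9.4
```

```bash
python3 -m jog '-0.0535 0.0493 0.0115 0 0 -0.4 1; -0.107 0.0986 0.023 0 0 -0.7 1; -0.16 0.148 0.034 0 0 -1 1; -0.214 0.197 0.046 0 0 -1.5 1; -0.268 0.246 0.057 0 0 -2 1; -0.321 0.296 0.069 0 0 -2.4 1; -0.375 0.345 0.08 0 0 -2.9 1; -0.428 0.394 0.0916 0 0 -2.9 1'; python3 go.py 0.433 0.081 0.03 77
```

```text
time_s: 3.0
position: [0.3947, 0.1581, 0.1639]
tcp_rot: [[0.225, 0.974, 0.002], [0.974, -0.225, 0.0], [0.001, 0.002, -1.0]]
force: [0.4, 0.0, 0.1]
opening: 1.002
t 3.0 pos [0.3947 0.1581 0.1639] yaw 77.0 open 1.002 F [0.4 0.  0.1]
shift [-0.0666  0.0545  0.1339] turn [ 0.09 -0.04 -0.01] rows 2.5
```

```bash
python3 -m jog '-0.03 0.025 0.02 0 0 0 1; -0.04 0.033 0.04 0 0 0 1; -0.04 0.033 0.06 0 0 0 1;-0.04 0.033 0.06 0 0 0 1'; python3 go.py 0.433 0.081 0.03 77
```

```text
time_s: 3.5
position: [0.416, 0.1131, 0.103]
tcp_rot: [[0.226, 0.974, -0.003], [0.974, -0.226, 0.0], [-0.001, -0.003, -1.0]]
force: [-0.6, 0.9, -0.1]
opening: 1.0
t 3.5 pos [0.416  0.1131 0.103 ] yaw 76.9 open 1.0 F [-0.6  0.9 -0.1]
shift [-0.0274  0.024   0.0729] turn [-0.15  0.04 -0.07] rows 1.3
```

```bash
python3 -m jog '-0.0275 0.024 0.002 0 0 0 1; -0.0275 0.024 0.04 0 0 0 1; -0.0275 0.024 0.073 0 0 0 1;-0.0275 0.024 0.073 0 0 0 1; -0.0275 0.024 0.073 0 0 0 0; -0.0275 0.024 0.073 0 0 0 0;-0.0275 0.024 0.073 0 0 0 0;-0.0275 0.024 0.073 0 0 0 0'; python3 go.py 0.433 0.081 0.03 77
```

```text
time_s: 4.5
position: [0.434, 0.0813, 0.0314]
tcp_rot: [[0.225, 0.974, 0.001], [0.974, -0.225, -0.0], [0.0, 0.001, -1.0]]
force: [-0.7, 0.4, -0.3]
opening: 0.634
t 4.5 pos [0.434  0.0813 0.0314] yaw 77.0 open 0.634 F [-0.7  0.4 -0.3]
shift [-0.0005 -0.0009  0.0014] turn [ 0.07 -0.01 -0.01] rows 0.0
```

```bash
python3 -m jog '0 0 0 0 0 0 0;0 0 0 0 0 0 0; 0 0 -0.03 0 0 0 0; 0 0 -0.06 0 0 0 0; 0 0 -0.09 0 0 0 0; 0 0 -0.12 0 0 0 0;0 0 -0.12 0 0 0 0'; python3 go.py 0.429 0.344 0.15 82.5; python3 - <<'E'
from h import *
p,d=capture("side"); cv2.imwrite("pics/s2.png",p[:,:,::-1])
E
```

```text
time_s: 5.38
position: [0.4348, 0.0812, 0.1523]
tcp_rot: [[0.225, 0.974, 0.004], [0.974, -0.225, -0.0], [0.001, 0.004, -1.0]]
force: [0.2, -0.5, -1.1]
opening: 0.595
t 5.38 pos [0.4348 0.0812 0.1523] yaw 77.0 open 0.595 F [ 0.2 -0.5 -1.1]
shift [ 0.2548 -0.0649  0.0022] turn [ 0.26 -0.02 -5.51] rows 4.2
```

View pics/s2.png

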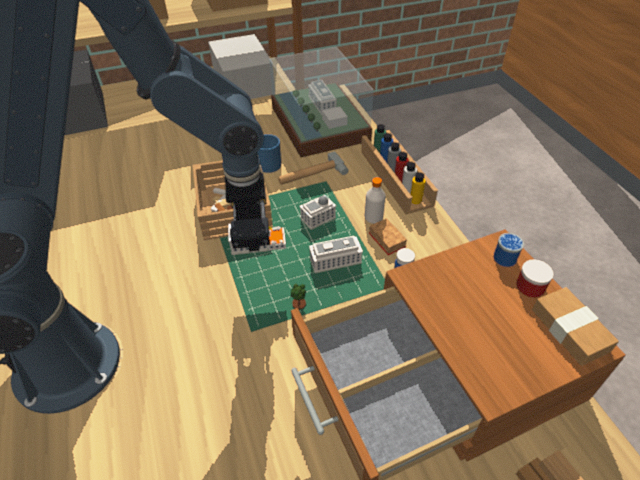

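The side view shows the spoiled building held and lifted, with its orange end at (277,237). Nothing else has moved. Next I carry it to the crate.

```bash
python3 -m jog '0.05 -0.013 0 0 0 -1 0; 0.1 -0.026 0 0 0 -2 0; 0.15 -0.039 0 0 0 -3 0; 0.2 -0.052 0 0 0 -5.5 0; 0.24 -0.061 0 0 0 -5.5 0; 0.255 -0.065 0.002 0 0 -5.5 0; 0.255 -0.065 0.03 0 0 -5.5 0; 0.255 -0.065 0.055 0 0 -5.5 0'; python3 go.py 0.429 0.344 0.065 82.5
```

```text
time_s: 6.42
position: [0.4268, 0.3434, 0.0938]
tcp_rot: [[0.131, 0.991, -0.003], [0.991, -0.131, -0.002], [-0.002, -0.002, -1.0]]
force: [-0.2, 0.6, -1.3]
opening: 0.596
t 6.42 pos [0.4268 0.3434 0.0938] yaw 82.5 open 0.596 F [-0.2  0.6 -1.3]
shift [0.001  0.0022 0.0288] turn [-0.13  0.12 -0.  ] rows 0.5
```

```bash
python3 -m jog '0 0.002 0.02 0 0 0 0; 0 0.002 0.033 0 0 0 0; 0 0.002 0.033 0 0 0 0; 0 0.002 0.033 0 0 0 0.9;0 0.002 0.033 0 0 0 0.9;0 0.002 0.033 0 0 0 0.9; 0 0.002 -0.01 0 0 0 0.9; 0 0.002 -0.06 0 0 0 1'; python3 go.py 0.638 0.220 0.13 103.5;python3 - <<'E'
from h import *
p,d=capture("top"); cv2.imwrite("pics/t3.png",p[:,:,::-1])
E
```

```text
time_s: 7.42
position: [0.4292, 0.3437, 0.1564]
tcp_rot: [[0.131, 0.991, -0.002], [0.991, -0.131, -0.001], [-0.001, -0.002, -1.0]]
force: [0.7, 0.7, 0.6]
opening: 0.944
t 7.42 pos [0.4292 0.3437 0.1564] yaw 82.5 open 0.944 F [0.7 0.7 0.6]
shift [-0.0953  0.2232  0.0261] turn [ -0.11   0.05 -21.02] rows 3.9
```

View pics/t3.png

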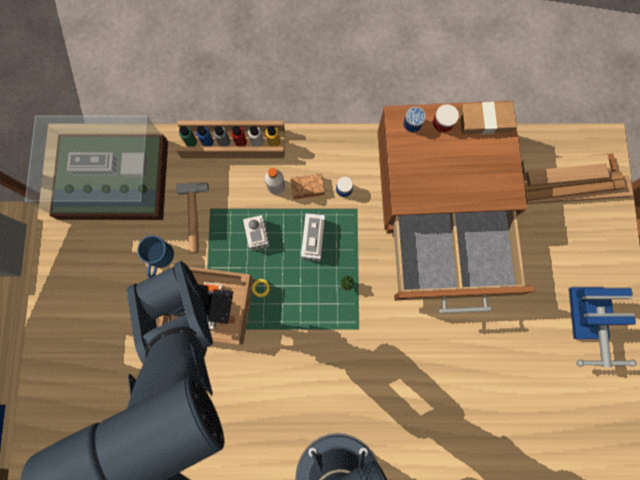

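The gripper is clear above the crate at (205,300) and the other things are where they were. The corner block at (256,231) is next.

```bash
python3 -m jog '-0.02 0.05 0 0 0 -5 1; -0.04 0.1 0.005 0 0 -10 1; -0.06 0.15 0.01 0 0 -16 1; -0.08 0.19 0.02 0 0 -21 1; -0.095 0.223 0.026 0 0 -21 1; -0.095 0.223 0.026 0 0 -21 1'; python3 go.py 0.638 0.220 0.03 103.5
```

```text
time_s: 8.22
position: [0.6408, 0.2187, 0.1294]
tcp_rot: [[-0.23, 0.973, 0.002], [0.973, 0.23, -0.0], [-0.0, 0.002, -1.0]]
force: [-0.4, 0.1, -0.3]
opening: 0.998
t 8.22 pos [0.6408 0.2187 0.1294] yaw 103.3 open 0.998 F [-0.4  0.1 -0.3]
shift [ 0.002  -0.0026  0.0994] turn [ 0.1   0.03 -0.2 ] rows 1.6
```

```bash
python3 - <<'E'
from h import *
p,d=capture("side"); r=silhouettes("corner_block","side"); print([x["score"] for x in r])
W=cloud("side",d); P=W[(r[0]["region"])]; P=P[~np.isnan(P[:,0])]; print(rect(P[P[:,2]>.05]),rect(P[P[:,2]>.03]))
cv2.imwrite("pics/s4.png",cv2.resize(p[100:350,150:450],None,fx=2,fy=2)[:,:,::-1])
E
```

```text
[0.72, 0.33]
(array([641.8, 202.9]), array([78.6, 68.3]), -79.6) (array([642.4, 206.5]), array([85.5, 82.7]), -80.0)
```

View pics/s4.png

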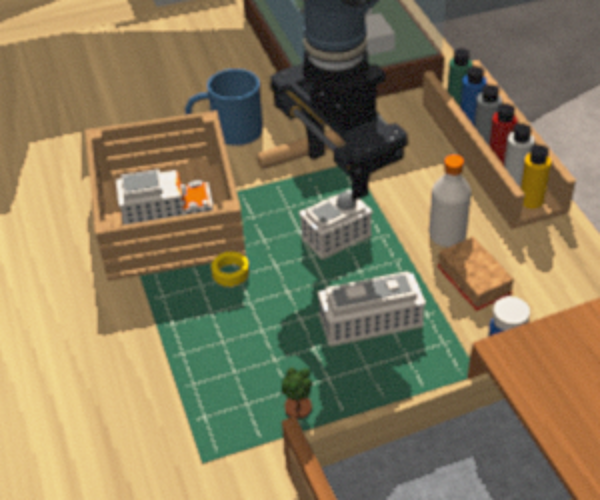

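The spoiled building lies in the crate at (165,195) in the crop. The open gripper is over the corner block at (335,220) and clear of the glue bottle.

```bash
python3 -m jog '0.002 -0.0025 0.035 0 0 0 1; 0.002 -0.0025 0.07 0 0 0 1; 0.002 -0.0025 0.098 0 0 0 1; 0.002 -0.0025 0.098 0 0 0 1; 0.002 -0.0025 0.098 0 0 0 0; 0.002 -0.0025 0.098 0 0 0 0; 0.002 -0.0025 0.098 0 0 0 0; 0.002 -0.0025 0.098 0 0 0 0'; python3 go.py 0.638 0.220 0.03 103.5
```

```text
time_s: 9.32
position: [0.6359, 0.222, 0.0326]
tcp_rot: [[-0.233, 0.972, 0.001], [0.972, 0.233, 0.0], [-0.0, 0.001, -1.0]]
force: [-0.2, 0.5, 0.1]
opening: 0.63
t 9.32 pos [0.6359 0.222  0.0326] yaw 103.5 open 0.63 F [-0.2  0.5  0.1]
shift [-0.0025  0.0015  0.0026] turn [ 0.07  0.   -0.03] rows 0.1
```

```bash
python3 -m jog '0 0 0 0 0 0 0;0 0 0 0 0 0 0; 0 0 -0.02 0 0 0 0; 0 0 -0.06 0 0 0 0; 0 0 -0.1 0 0 0 0; 0 0 -0.14 0 0 0 0;0 0 -0.17 0 0 0 0;0 0 -0.17 0 0 0 0'; python3 go.py 0.5653 -0.384 0.20 92.5;  python3 - <<'E'
from h import *
p,d=capture("side")
cv2.imwrite("pics/s5.png",cv2.resize(p[50:350,150:450],None,fx=2,fy=2)[:,:,::-1])
E
```

```text
time_s: 10.32
position: [0.6374, 0.2224, 0.2057]
tcp_rot: [[-0.233, 0.972, 0.007], [0.972, 0.233, 0.001], [-0.001, 0.007, -1.0]]
force: [0.7, 0.1, -1.8]
opening: 0.595
t 10.32 pos [0.6374 0.2224 0.2057] yaw 103.5 open 0.595 F [ 0.7  0.1 -1.8]
shift [-0.5729 -0.2116  0.0044] turn [ 4.300e-01 -1.000e-02  1.099e+01] rows 9.8
```

View pics/s5.png

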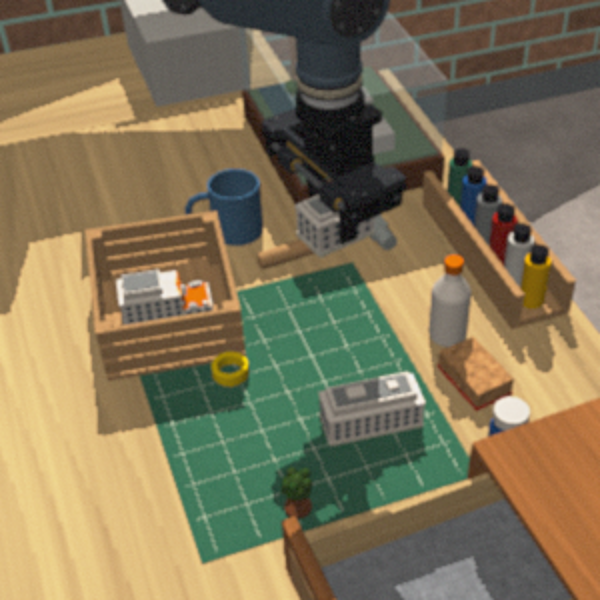

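The corner block is held level at (330,222) in the crop. The tree, tape, hotel and glue bottle haven't moved. Next I carry it to the right bay.

```bash
python3 -m jog '-0.029 -0.011 0 0 0 1 0; -0.08 -0.03 0 0 0 2 0; -0.137 -0.051 0 0 0 3 0; -0.194 -0.072 0 0 0 5 0; -0.252 -0.093 0 0 0 6 0; -0.309 -0.114 0 0 0 8 0; -0.366 -0.135 0 0 0 10 0; -0.423 -0.156 0 0 0 11 0'; python3 go.py 0.5653 -0.384 0.20 92.5
```

```text
time_s: 11.38
position: [0.5808, -0.2269, 0.1996]
tcp_rot: [[-0.043, 0.999, -0.004], [0.999, 0.043, 0.002], [0.002, -0.003, -1.0]]
force: [0.3, 0.2, -0.6]
opening: 0.595
t 11.38 pos [ 0.5808 -0.2269  0.1996] yaw 92.4 open 0.595 F [ 0.3  0.2 -0.6]
shift [-0.1563 -0.0222 -0.0007] turn [-0.2  -0.14 -0.06] rows 2.5
```

```bash
python3 -m jog '-0.05 -0.006 0 0 0 0 0; -0.1 -0.012 0 0 0 0 0; -0.14 -0.018 0 0 0 0 0; -0.156 -0.022 0 0 0 0 0;-0.156 -0.022 0.02 0 0 0 0;-0.156 -0.022 0.04 0 0 0 0;-0.156 -0.022 0.05 0 0 0 0;-0.156 -0.022 0.05 0 0 0 0'; python3 go.py 0.5653 -0.384 0.1155 92.5;  python3 - <<'E'
from h import *
p,d=capture("side"); q,d=capture("top")
cv2.imwrite("pics/s6.png",np.hstack([cv2.resize(p[200:480,280:480],None,fx=1.8,fy=1.8),cv2.resize(q[180:320,380:540],None,fx=2.7,fy=3.6)])[:,:,::-1])
E
```

```text
time_s: 12.38
position: [0.5668, -0.381, 0.1504]
tcp_rot: [[-0.044, 0.999, -0.002], [0.999, 0.044, 0.003], [0.003, -0.002, -1.0]]
force: [-0.2, -0.6, -0.9]
opening: 0.594
t 12.38 pos [ 0.5668 -0.381   0.1504] yaw 92.5 open 0.594 F [-0.2 -0.6 -0.9]
shift [-0.003  -0.0015  0.0349] turn [-0.13 -0.15  0.03] rows 0.6
```

View pics/s6.png

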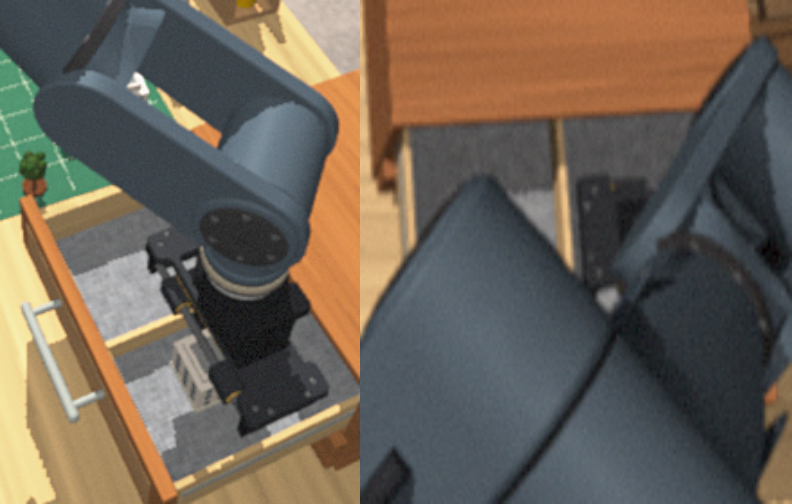

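The block is in the right bay, clear of the divider and walls. I lower it gently.

```bash
python3 -m jog '-0.003 -0.001 0.01 0 0 0 0; -0.003 -0.001 0.02 0 0 0 0; -0.003 -0.001 0.028 0 0 0 0; -0.003 -0.001 0.032 0 0 0 0; -0.003 -0.001 0.034 0 0 0 0; -0.003 -0.001 0.034 0 0 0 0'; python3 go.py 0.5653 -0.384 0.1145 92.5
```

```text
time_s: 13.22
position: [0.5665, -0.3855, 0.1178]
tcp_rot: [[-0.043, 0.999, 0.0], [0.999, 0.043, -0.0], [-0.0, 0.0, -1.0]]
force: [0.1, -0.1, -1.1]
opening: 0.596
t 13.22 pos [ 0.5665 -0.3855  0.1178] yaw 92.5 open 0.596 F [ 0.1 -0.1 -1.1]
shift [ 0.0016 -0.0011  0.0033] turn [ 0.    0.   -0.02] rows 0.1
```

```bash
python3 -m jog '0 0 0.002 0 0 0 0; 0 0 0.004 0 0 0 0; 0 0 0.004 0 0 0 0'; python3 go.py 0.5653 -0.384 0.1145 92.5
```

```text
time_s: 13.6
position: [0.5666, -0.3857, 0.1144]
tcp_rot: [[-0.043, 0.999, 0.001], [0.999, 0.043, -0.0], [-0.0, 0.001, -1.0]]
force: [0.1, 0.5, 2.0]
opening: 0.599
t 13.6 pos [ 0.5666 -0.3857  0.1144] yaw 92.5 open 0.599 F [0.1 0.5 2. ]
shift [ 0.0017 -0.0012 -0.0001] turn [ 0.03  0.03 -0.02] rows 0.0
```

Contact: the force went from -1.1 to +2.0 N at the expected height. I release and rise, then head for the hotel.

```bash
python3 -m jog '0 0 0 0 0 0 0.85; 0 0 0 0 0 0 0.85; 0 0 0 0 0 0 0.85; 0 0 -0.02 0 0 0 0.85; 0 0 -0.06 0 0 0 0.85;0 0 -0.09 0 0 0 0.85; 0 0 -0.09 0 0 0 1'; python3 go.py 0.628 0.064 0.2 85
```

```text
time_s: 14.48
position: [0.5683, -0.3871, 0.2086]
tcp_rot: [[-0.043, 0.999, 0.006], [0.999, 0.043, -0.006], [-0.006, 0.006, -1.0]]
force: [0.2, 0.0, -0.4]
opening: 0.901
t 14.47 pos [ 0.5683 -0.3871  0.2086] yaw 92.5 open 0.901 F [ 0.2  0.  -0.4]
shift [0.4482 0.0793 0.0062] turn [0.38 0.34 7.49] rows 7.3
```

```bash
python3 -m jog '0.06 0.0105 0 0 0 1 1; 0.12 0.021 0 0 0 2 1; 0.18 0.032 0 0 0 3 1; 0.24 0.042 0 0 0 4 1; 0.3 0.053 0 0 0 5 1; 0.36 0.064 0 0 0 6 1; 0.42 0.074 0.01 0 0 7.5 1; 0.448 0.079 0.03 0 0 7.5 1'; python3 go.py 0.628 0.064 0.03 85;  python3 - <<'E'
from h import *
p,d=capture("side"); q,d2=capture("top")
for l in("hotel","corner_block"):
  for n,dd in(("side",d),("top",d2)):
    W=cloud(n,dd)
    for r in silhouettes(l,n)[:2]:
        P=W[r["region"]]; P=P[~np.isnan(P[:,0])]; print(l,n,r["score"],r["region"].sum(),np.round(np.nanmedian(P,0),3),rect(P))
cv2.imwrite("pics/s7.png",np.hstack([cv2.resize(p[140:440,200:500],None,fx=1.3,fy=1.3),cv2.resize(q[180:330,240:540],None,fx=1.3,fy=2.6)])[:,:,::-1])
E
```

```text
time_s: 15.48
position: [0.6258, 0.069, 0.1737]
tcp_rot: [[0.084, 0.996, 0.001], [0.996, -0.084, 0.001], [0.001, 0.001, -1.0]]
force: [0.4, -1.5, -0.4]
opening: 1.0
t 15.47 pos [0.6258 0.069  0.1737] yaw 85.2 open 1.0 F [ 0.4 -1.5 -0.4]
shift [-0.0049  0.0024  0.1437] turn [ 0.05 -0.04  0.16] rows 2.3
hotel side 0.79 1420 [0.621 0.047 0.044] (array([632.9,  73.7]), array([131.8,  96.7]), -17.6)
hotel side 0.48 327 [ 0.498 -0.032  0.045] (array([486.2, -68.1]), array([169.8,  34. ]), 71.3)
hotel top 0.48 10224 [ 0.558 -0.301  0.087] (array([ 550. , -329.4]), array([377.7, 267. ]), -87.5)
corner_block side 0.74 1979 [ 0.564 -0.395  0.129] (array([ 578.8, -376.6]), array([99.7, 71.9]), 2.5)
corner_block top 0.98 874 [ 0.567 -0.377  0.133] (array([ 577.5, -392.6]), array([92.4, 71.7]), 2.5)
corner_block top 0.39 72 [0.493 0.339 0.033] (array([494.7, 337.3]), array([48.6, 13.4]), 85.8)
```

View pics/s7.png

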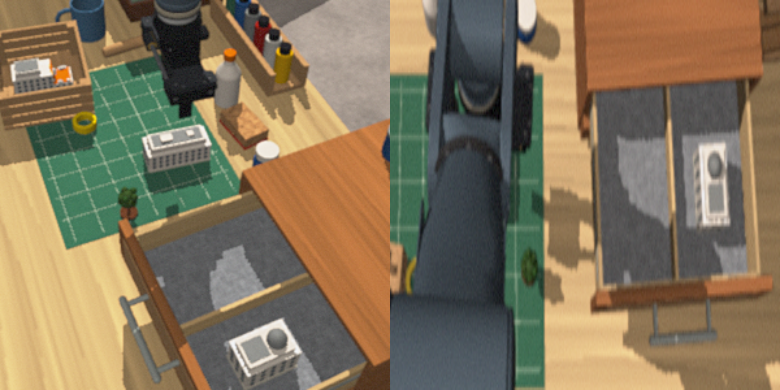

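The corner block stands upright in the right bay, at (265,350) in the left panel and (713,185) in the right. The hotel is untouched at (176,147), so I grasp it now.

```bash
python3 -m jog '-0.005 0.0025 0.05 0 0 0 1; -0.005 0.0025 0.09 0 0 0 1; -0.005 0.0025 0.12 0 0 0 1; -0.005 0.0025 0.142 0 0 0 1; -0.005 0.0025 0.142 0 0 0 0; -0.005 0.0025 0.142 0 0 0 0; -0.005 0.0025 0.142 0 0 0 0; -0.005 0.0025 0.142 0 0 0 0'; python3 go.py 0.628 0.064 0.03 85
```

```text
time_s: 16.77
position: [0.6288, 0.0605, 0.0331]
tcp_rot: [[0.088, 0.996, 0.002], [0.996, -0.088, 0.0], [0.001, 0.002, -1.0]]
force: [1.1, 1.0, 1.0]
opening: 0.628
t 16.77 pos [0.6288 0.0605 0.0331] yaw 85.0 open 0.628 F [1.1 1.  1. ]
shift [ 0.0034 -0.0011  0.0031] turn [ 0.14 -0.04 -0.04] rows 0.1
```

```bash
python3 -m jog '0 0 0 0 0 0 0;0 0 0 0 0 0 0; 0 0 -0.02 0 0 0 0; 0 0 -0.06 0 0 0 0; 0 0 -0.1 0 0 0 0; 0 0 -0.14 0 0 0 0;0 0 -0.17 0 0 0 0;0 0 -0.17 0 0 0 0'; python3 go.py 0.5587 -0.232 0.20 92.5;  python3 - <<'E'
from h import *
p,d=capture("side")
cv2.imwrite("pics/s8.png",cv2.resize(p[50:350,200:500],None,fx=2,fy=2)[:,:,::-1])
E
```

```text
time_s: 17.77
position: [0.6295, 0.06, 0.2051]
tcp_rot: [[0.087, 0.996, 0.006], [0.996, -0.087, -0.001], [-0.0, 0.007, -1.0]]
force: [0.9, -0.3, -1.8]
opening: 0.593
t 17.77 pos [0.6295 0.06   0.2051] yaw 85.0 open 0.593 F [ 0.9 -0.3 -1.8]
shift [-0.2971 -0.0451  0.0049] turn [ 0.37  0.05 -7.5 ] rows 4.8
```

View pics/s8.png

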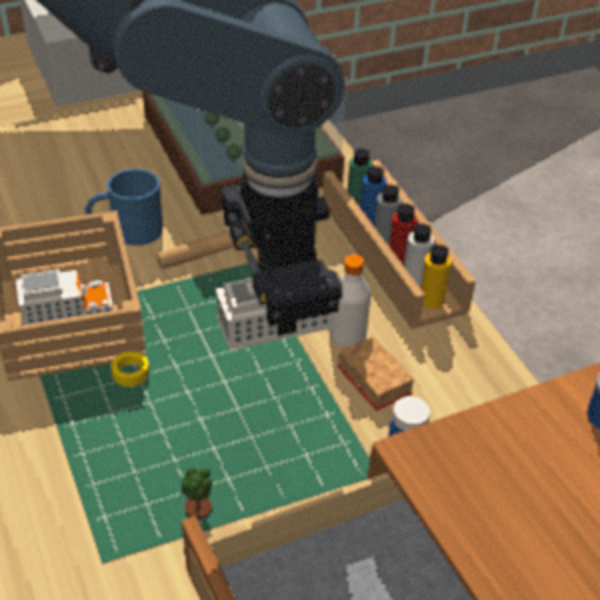

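The hotel is held level at (270,312) in the crop. I bring x in early to stay clear of the chest's corner, then carry it to the left bay.

```bash
python3 -m jog '-0.02 -0.02 -0.005 0 0 -2 0; -0.07 -0.04 -0.01 0 0 -4 0; -0.125 -0.047 -0.01 0 0 -6 0; -0.18 -0.047 -0.01 0 0 -7.5 0; -0.23 -0.047 -0.008 0 0 -7.5 0; -0.275 -0.046 -0.005 0 0 -7.5 0; -0.297 -0.046 0 0 0 -7.5 0; -0.297 -0.046 0.005 0 0 -7.5 0'; python3 go.py 0.5587 -0.232 0.15 92.5
```

```text
time_s: 18.82
position: [0.5553, -0.2321, 0.1951]
tcp_rot: [[-0.041, 0.999, -0.002], [0.999, 0.041, 0.002], [0.002, -0.002, -1.0]]
force: [-0.3, 0.3, -1.1]
opening: 0.594
t 18.82 pos [ 0.5553 -0.2321  0.1951] yaw 92.3 open 0.594 F [-0.3  0.3 -1.1]
shift [-0.0001  0.0035  0.0451] turn [-0.12 -0.11 -0.15] rows 0.7
```

```bash
python3 -m jog '0 0.003 0.02 0 0 0 0; 0 0.003 0.04 0 0 0 0; 0 0.003 0.055 0 0 0 0; 0 0.003 0.067 0 0 0 0; 0 0.003 0.073 0 0 0 0; 0 0.003 0.0765 0 0 0 0; 0 0.003 0.0765 0 0 0 0'; python3 go.py 0.5587 -0.232 0.115 92.5
```

```text
time_s: 19.7
position: [0.5593, -0.2315, 0.1205]
tcp_rot: [[-0.043, 0.999, 0.0], [0.999, 0.043, -0.0], [-0.0, 0.0, -1.0]]
force: [-0.4, 0.7, -1.6]
opening: 0.596
t 19.7 pos [ 0.5593 -0.2315  0.1205] yaw 92.5 open 0.596 F [-0.4  0.7 -1.6]
shift [-0.0005 -0.0006  0.0055] turn [ 0.02  0.01 -0.02] rows 0.1
```

```bash
python3 -m jog '0 0 0.002 0 0 0 0; 0 0 0.004 0 0 0 0; 0 0 0.0055 0 0 0 0; 0 0 0.0055 0 0 0 0'; python3 go.py 0.5587 -0.232 0.115 92.5
```

```text
time_s: 20.2
position: [0.5592, -0.2315, 0.115]
tcp_rot: [[-0.043, 0.999, 0.0], [0.999, 0.043, -0.0], [-0.0, 0.0, -1.0]]
force: [-0.4, 0.9, 0.2]
opening: 0.591
t 20.2 pos [ 0.5592 -0.2315  0.115 ] yaw 92.5 open 0.591 F [-0.4  0.9  0.2]
shift [-0.0005 -0.0005  0.    ] turn [ 0.01  0.01 -0.02] rows 0.0
```

```bash
python3 -m jog '0 0 0.001 0 0 0 0; 0 0 0.001 0 0 0 0.85; 0 0 0.001 0 0 0 0.85; 0 0 0.001 0 0 0 0.85; 0 0 -0.02 0 0 0 0.85; 0 0 -0.06 0 0 0 0.85; 0 0 -0.1 0 0 0 0.85; 0 0 -0.1 0 0 0 0.6'; python3 go.py 0.35 -0.31 0.2 2.5;  python3 - <<'E'
from h import *
p,d=capture("side"); q,d2=capture("top")
cv2.imwrite("pics/s9.png",np.hstack([cv2.resize(p[140:440,200:500],None,fx=1.3,fy=1.3),cv2.resize(q[180:330,240:540],None,fx=1.3,fy=2.6)])[:,:,::-1])
E
```

```text
time_s: 21.2
position: [0.5612, -0.2327, 0.2184]
tcp_rot: [[-0.043, 0.999, 0.007], [0.999, 0.043, -0.004], [-0.005, 0.007, -1.0]]
force: [-0.1, -1.3, -0.4]
opening: 0.798
t 21.2 pos [ 0.5612 -0.2327  0.2184] yaw 92.5 open 0.798 F [-0.1 -1.3 -0.4]
shift [-0.068  -0.2145  0.0173] turn [ 5.100e-01 -8.000e-02  8.999e+01] rows 8.4
```

View pics/s9.png

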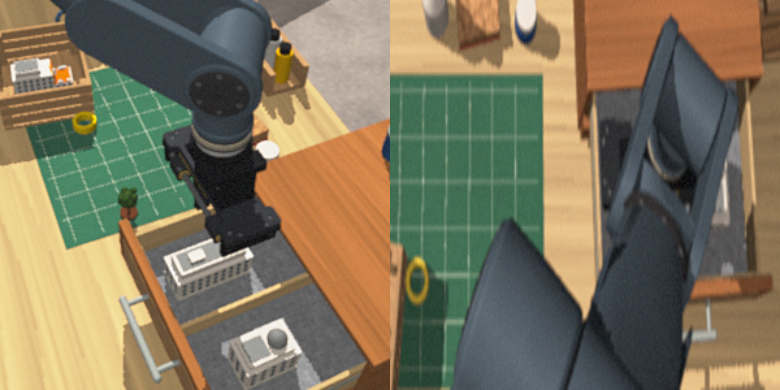

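Both sound buildings stand upright: hotel at (207,265) and corner block at (262,352) in the left panel. Next I close the fingers, go in front of the pull and push.

```bash
python3 go.py 0.375 -0.318 0.22 92.5; python3 -m jog '-0.02 -0.045 0 0 0 0 0; -0.035 -0.09 0 0 0 0 0; -0.055 -0.135 0 0 0 0 0; -0.077 -0.18 0 0 0 0 0; -0.077 -0.182 0 0 0 0 0; -0.077 -0.182 0.02 0 0 0 0; -0.077 -0.182 0.05 0 0 0 0; -0.077 -0.182 0.05 0 0 0 0'; python3 go.py 0.38 -0.318 0.128 92.5; python3 - <<'E'
from h import *
p,d=capture("side")
cv2.imwrite("pics/s10.png",cv2.resize(p[180:480,200:500],None,fx=2,fy=2)[:,:,::-1])
q,d2=capture("top")
P=cloud("top",d2).reshape(-1,3);P=P[~np.isnan(P[:,0])]
F=P[(P[:,0]>.38)&(P[:,0]<.52)&(P[:,1]>-.5)&(P[:,1]<-.14)&(P[:,2]>.156)&(P[:,2]<.169)]
print(len(F),rect(F))
E
```

```text
t 21.3 pos [ 0.559  -0.2313  0.2148] yaw 92.5 open 0.724 F [-0.6  0.3 -0.7]
shift [-0.0787 -0.1875 -0.0052] turn [ 0.    0.   -0.02] rows 3.3
time_s: 22.3
position: [0.3799, -0.314, 0.1623]
tcp_rot: [[-0.044, 0.999, -0.004], [0.999, 0.044, 0.006], [0.006, -0.004, -1.0]]
force: [-0.1, 1.1, 1.3]
opening: 0.007
t 22.3 pos [ 0.3799 -0.314   0.1623] yaw 92.5 open 0.007 F [-0.1  1.1  1.3]
shift [-0.0042  0.0001  0.0343] turn [-0.22 -0.35  0.01] rows 0.6
535 (array([ 464. , -310.6]), array([333. ,  15.7]), -87.3)
```

View pics/s10.png

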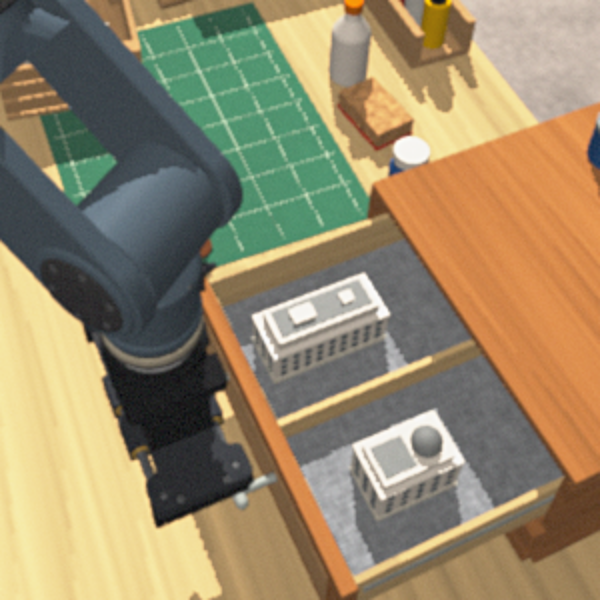

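```bash
python3 -m jog '-0.003 0 0.02 0 0 0 0; -0.003 0 0.034 0 0 0 0; -0.003 0.008 0.034 0 0 0 0; -0.003 0.016 0.034 0 0 0 0; -0.003 0.024 0.034 0 0 0 0; -0.003 0.032 0.034 0 0 0 0; -0.003 0.042 0.034 0 0 0 0; -0.003 0.052 0.034 0 0 0 0'; python3 go.py 0.41 -0.318 0.128 92.5; python3 - <<'E'
from h import *
q,d2=capture("top")
P=cloud("top",d2).reshape(-1,3);P=P[~np.isnan(P[:,0])]
F=P[(P[:,0]>.38)&(P[:,0]<.62)&(P[:,1]>-.5)&(P[:,1]<-.14)&(P[:,2]>.156)&(P[:,2]<.169)]
print(len(F),rect(F))
E
```

```text
time_s: 23.4
position: [0.4334, -0.317, 0.131]
tcp_rot: [[-0.043, 0.999, 0.0], [0.999, 0.043, -0.0], [-0.0, 0.0, -1.0]]
force: [-2.1, -0.8, 1.5]
opening: 0.004
t 23.4 pos [ 0.4334 -0.317   0.131 ] yaw 92.5 open 0.004 F [-2.1 -0.8  1.5]
shift [-0.     -0.0234  0.003 ] turn [ 0.    0.01 -0.02] rows 0.4
219 (array([ 493.9, -310.6]), array([333.5,  15.5]), -87.4)
```

The drawer follows the fingers: its front moved 30 mm at about 2 N. I keep pushing steadily.

```bash
python3 -m jog '0 0.012 0 0 0 0 0; 0 0.026 0 0 0 0 0; 0 0.041 0 0 0 0 0; 0 0.056 0 0 0 0 0; 0 0.071 0 0 0 0 0; 0 0.086 0 0 0 0 0; 0 0.099 0 0 0 0 0; 0 0.11 0 0 0 0 0'; python3 go.py 0.5915 -0.311 0.131 92.5; python3 - <<'E'
from h import *
q,d2=capture("top"); p,d=capture("side")
for n,dd,o in(("top",d2,.004),("side",d,0)):
    P=cloud(n,dd).reshape(-1,3);P=P[~np.isnan(P[:,0])]
    F=P[(P[:,0]>.5)&(P[:,0]<.68)&(P[:,1]>-.5)&(P[:,1]<-.14)&(P[:,2]>.152+o)&(P[:,2]<.163+o)]
    print(n,len(F),rect(F))
    F=P[(P[:,0]>.6)&(P[:,0]<.75)&(P[:,1]>-.46)&(P[:,1]<-.14)&(P[:,2]>.168+o)&(P[:,2]<.176+o)]
    yb=np.round(F[:,1]/.02).astype(int); e=[(b*.02,F[yb==b][:,0].min()) for b in np.unique(yb)]
    print([f"{a:.2f}:{b:.4f}" for a,b in e])
cv2.imwrite("pics/s11.png",cv2.resize(p[180:480,280:580],None,fx=2,fy=2)[:,:,::-1])
E
```

```text
time_s: 24.45
position: [0.5435, -0.3119, 0.1307]
tcp_rot: [[-0.044, 0.999, -0.0], [0.999, 0.044, 0.0], [0.0, -0.0, -1.0]]
force: [-2.8, 1.2, 1.3]
opening: 0.011
t 24.45 pos [ 0.5435 -0.3119  0.1307] yaw 92.5 open 0.011 F [-2.8  1.2  1.3]
shift [-0.0012  0.048  -0.0003] turn [-0.01 -0.02 -0.  ] rows 0.8
top 360 (array([ 634. , -306.5]), array([330.4,  80. ]), -88.6)
['-0.46:0.6676', '-0.44:0.6666', '-0.42:0.6664', '-0.40:0.6661', '-0.38:0.6722', '-0.36:0.6655', '-0.34:0.6623', '-0.32:0.6618', '-0.30:0.6617', '-0.28:0.6604', '-0.26:0.6591', '-0.24:0.6593', '-0.22:0.6591', '-0.20:0.6566', '-0.18:0.6567', '-0.16:0.6543', '-0.14:0.6541']
side 876 (array([ 632.4, -352.4]), array([251.4,  73.7]), -85.0)
['-0.46:0.6671', '-0.44:0.6668', '-0.42:0.6654', '-0.40:0.6641', '-0.38:0.6634', '-0.36:0.6628', '-0.34:0.6616', '-0.32:0.6604', '-0.30:0.6602', '-0.28:0.6591', '-0.26:0.6572', '-0.24:0.6569', '-0.22:0.6576', '-0.20:0.6668', '-0.18:0.6834', '-0.16:0.6993', '-0.14:0.7150']
```

View pics/s11.png

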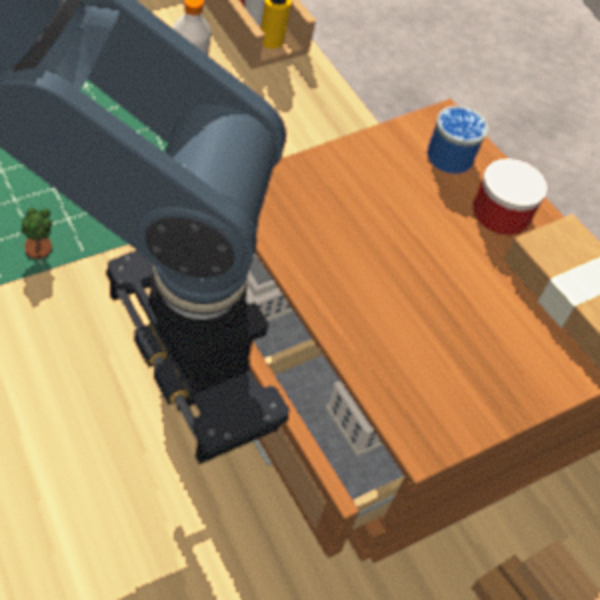

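The drawer is about 45–50 mm from shut, the buildings stand upright under the chest top, and the hand is clear of the chest. I continue slower.

```bash
python3 -m jog '0.001 0.007 0 0 0 0 0; 0.001 0.014 0 0 0 0 0; 0.001 0.021 0 0 0 0 0; 0.001 0.027 0 0 0 0 0; 0.001 0.032 0 0 0 0 0; 0.001 0.037 0 0 0 0 0; 0.001 0.041 0 0 0 0 0; 0.001 0.044 0 0 0 0 0'; python3 go.py 0.5925 -0.311 0.131 92.5
```

```text
time_s: 25.55
position: [0.5868, -0.3093, 0.1308]
tcp_rot: [[-0.043, 0.999, 0.0], [0.999, 0.043, -0.0], [-0.0, 0.0, -1.0]]
force: [-1.8, -0.9, 0.4]
opening: 0.005
t 25.55 pos [ 0.5868 -0.3093  0.1308] yaw 92.5 open 0.005 F [-1.8 -0.9  0.4]
shift [-0.002   0.0056 -0.0002] turn [ 0.    0.   -0.01] rows 0.1
```

```bash
python3 -m jog '0 0.002 0 0 0 0 0; 0 0.004 0 0 0 0 0; 0 0.005 0 0 0 0 0'; python3 go.py 0.5925 -0.311 0.131 92.5
```

```text
time_s: 25.92
position: [0.5916, -0.309, 0.1308]
tcp_rot: [[-0.043, 0.999, 0.0], [0.999, 0.043, 0.0], [0.0, 0.0, -1.0]]
force: [-1.2, -0.4, 0.5]
opening: 0.009
t 25.93 pos [ 0.5916 -0.309   0.1308] yaw 92.5 open 0.009 F [-1.2 -0.4  0.5]
shift [-0.002   0.0008 -0.0002] turn [ 0.   -0.01 -0.02] rows 0.0
```

```bash
python3 -m jog '0 0.0015 0 0 0 0 0; 0 0.003 0 0 0 0 0; 0 0.003 0 0 0 0 0'; python3 go.py 0.5945 -0.311 0.131 92.5
```

```text
time_s: 26.3
position: [0.594, -0.3089, 0.1308]
tcp_rot: [[-0.043, 0.999, -0.001], [0.999, 0.043, 0.0], [0.0, -0.001, -1.0]]
force: [-3.3, -0.7, 2.4]
opening: 0.006
t 26.3 pos [ 0.594  -0.3089  0.1308] yaw 92.5 open 0.006 F [-3.3 -0.7  2.4]
shift [-0.0021  0.0004 -0.0002] turn [-0.08 -0.02 -0.01] rows 0.0
```

```bash
python3 -m jog '0 0.001 0 0 0 0 0; 0 0.002 0 0 0 0 0; 0 0.002 0 0 0 0 0'; python3 go.py 0.5945 -0.311 0.131 92.5
```

```text
time_s: 26.68
position: [0.5942, -0.3089, 0.1308]
tcp_rot: [[-0.044, 0.999, -0.005], [0.999, 0.044, 0.001], [0.001, -0.005, -1.0]]
force: [-7.6, -1.3, 3.9]
opening: -0.001
t 26.68 pos [ 0.5942 -0.3089  0.1308] yaw 92.5 open -0.001 F [-7.6 -1.3  3.9]
shift [-0.0021  0.0003 -0.0002] turn [-0.31 -0.06  0.01] rows 0.0
```

The tool stopped (0.2 mm for a 2 mm command) and the force rose to 7.6 N, so the drawer is against its stop. I back off and check.

```bash
python3 -m jog '0 -0.005 0 0 0 0 0; 0 -0.025 0 0 0 0 0; 0 -0.06 0 0 0 0 0; 0 -0.1 -0.03 0 0 0 0; 0.05 -0.12 -0.09 0 0 0 0; 0.11 -0.13 -0.12 0 0 0 0;0.17 -0.13 -0.12 0 0 0 0; 0.17 -0.13 -0.12 0 0 0 0'; python3 - <<'E'
from h import *
q,d2=capture("top"); p,d=capture("side")
for n,dd,o in(("top",d2,.004),("side",d,0)):
    P=cloud(n,dd).reshape(-1,3);P=P[~np.isnan(P[:,0])]
    F=P[(P[:,0]>.5)&(P[:,0]<.68)&(P[:,1]>-.5)&(P[:,1]<-.14)&(P[:,2]>.150+o)&(P[:,2]<.163+o)]
    print(n,len(F),rect(F))
    for l in("hotel","corner_block","spoiled","drawer_pull","tape_roll","tree","paint_jar","glue_bottle","pin_hammer","sanding_block","mug"):
        r=spot_in(l,n)[:1]; print(l,[(np.round(x["centre"],3),round(x["score"],2)) for x in r])
print(read_state()["time_s"])
c=np.hstack([cv2.resize(p[100:480,180:580],(400,380)),cv2.resize(q[80:340,140:540],(400,260+120))])
cv2.imwrite("pics/s12.png",c[:,:,::-1])
cv2.imwrite("pics/s12b.png",cv2.resize(p[200:480,280:580],None,fx=2,fy=2)[:,:,::-1])
E
```

```text
time_s: 27.68
position: [0.4591, -0.1413, 0.2519]
tcp_rot: [[-0.046, 0.999, 0.003], [0.999, 0.046, 0.001], [0.001, 0.003, -1.0]]
force: [0.3, 1.0, -0.7]
opening: 0.005
top 852 (array([ 659.6, -305.5]), array([331.7,  28.9]), -87.7)
hotel []
corner_block []
spoiled [(array([0.436, 0.336, 0.055]), 0.67)]
drawer_pull [(array([ 0.645, -0.298,  0.138]), 0.64)]
tape_roll [(array([0.488, 0.204, 0.017]), 0.52)]
tree [(array([ 0.496, -0.026,  0.055]), 0.57)]
paint_jar [(array([ 0.767, -0.022,  0.056]), 0.78)]
glue_bottle [(array([0.769, 0.17 , 0.085]), 0.67)]
pin_hammer [(array([0.714, 0.402, 0.026]), 0.91)]
sanding_block [(array([0.773, 0.082, 0.025]), 0.6)]
mug [(array([0.58 , 0.502, 0.04 ]), 0.67)]
side 1753 (array([ 654.9, -307.8]), array([335.5,  27.1]), -86.1)
hotel []
corner_block [(array([ 0.65 , -0.332,  0.139]), 0.18)]
spoiled [(array([0.428, 0.326, 0.053]), 0.8)]
drawer_pull [(array([ 0.648, -0.334,  0.134]), 0.97)]
tape_roll [(array([ 0.762, -0.354,  0.17 ]), 0.26)]
tree []
paint_jar [(array([ 0.767, -0.025,  0.056]), 0.59)]
glue_bottle [(array([0.772, 0.156, 0.071]), 0.79)]
pin_hammer [(array([0.758, 0.396, 0.02 ]), 0.89)]
sanding_block [(array([0.767, 0.068, 0.028]), 0.94)]
mug []
28.875
```

View pics/s12b.png

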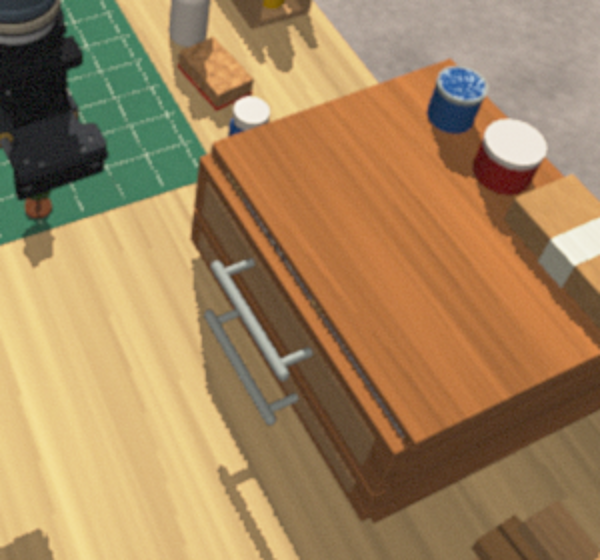

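View pics/s12.png

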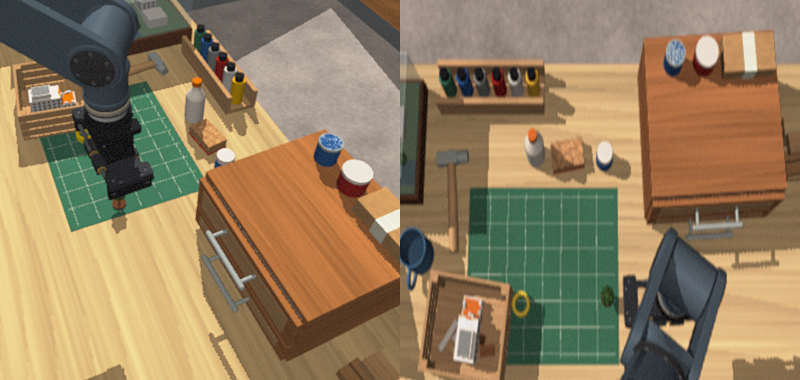

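```bash
python3 - <<'E'
from h import *
p,d=capture("side")
P=cloud("side",d).reshape(-1,3);P=P[~np.isnan(P[:,0])]
u=np.array([.99905,.0436]);s=(P[:,:2]-[.463,-.3125])@u;v=(P[:,:2]-[.463,-.3125])@[-.0436,.99905]
m=(abs(v)<.16)&(P[:,2]>.02)&(P[:,2]<.168)&(s>.1)&(s<.19)
for lo in np.arange(.03,.168,.008):
    k=m&(P[:,2]>lo)&(P[:,2]<lo+.008); print(round(lo,3),k.sum(),np.round(np.percentile(s[k],[2,10,50,90]),4) if k.sum()>5 else "")
k=(abs(v)<.15)&(P[:,2]>.169)&(P[:,2]<.174)&(s>.17); print("chest edge",np.percentile(s[k],.5))
# bar, panel top front-edge before
z=np.load("side0.npz"); Q=cloud("side",z["d"]).reshape(-1,3);Q=Q[~np.isnan(Q[:,0])]
def bar(P,a,b):
    s=(P[:,:2]-[.463,-.3125])@u;v=(P[:,:2]-[.463,-.3125])@[-.0436,.99905]
    k=(abs(v)<.045)&(P[:,2]>.125)&(P[:,2]<.141)&(s>a)&(s<b); return k.sum(),np.round(np.percentile(s[k],[5,50,95]),4)
def pt(P,a,b):
    s=(P[:,:2]-[.463,-.3125])@u;v=(P[:,:2]-[.463,-.3125])@[-.0436,.99905]
    k=(abs(v)<.15)&(P[:,2]>.154)&(P[:,2]<.162)&(s>a)&(s<b); return k.sum(),np.round(np.percentile(s[k],[5,50,95]),4)
print("bar before",bar(Q,-.06,-.02),"after",bar(P,.12,.170)); print("panel top before",pt(Q,-.03,.03),"after",pt(P,.15,.22))
E
```

```text
0.03 128 [0.181  0.1815 0.1824 0.1837]
0.038 270 [0.1426 0.1433 0.1761 0.183 ]
0.046 480 [0.1431 0.1446 0.1511 0.1828]
0.054 224 [0.181  0.1819 0.1833 0.1842]
0.062 310 [0.1821 0.1826 0.1836 0.1851]
0.07 173 [0.1824 0.1831 0.1838 0.1849]
0.078 242 [0.1822 0.1827 0.1833 0.1841]
0.086 180 [0.1813 0.1816 0.1824 0.1833]
0.094 246 [0.1808 0.1813 0.1821 0.1832]
0.102 265 [0.1809 0.1813 0.182  0.1831]
0.11 254 [0.1808 0.1814 0.1821 0.1831]
0.118 278 [0.1809 0.1813 0.1821 0.183 ]
0.126 460 [0.1427 0.1436 0.1815 0.1828]
0.134 687 [0.1433 0.1451 0.1756 0.1831]
0.142 364 [0.1811 0.1818 0.1832 0.184 ]
0.15 503 [0.1821 0.1826 0.1839 0.1881]
0.158 419 [0.1824 0.1833 0.1865 0.1893]
0.166 0 
chest edge 0.19859333614844374
bar before (np.int64(324), array([-0.048 , -0.0438, -0.0383])) after (np.int64(285), array([0.1428, 0.1463, 0.1521]))
panel top before (np.int64(1514), array([-0.0076, -0.001 ,  0.006 ])) after (np.int64(1339), array([0.1829, 0.1895, 0.1974]))
```

The upper drawer front and bar line up with the shut lower drawer's to within 0.5 mm, and the drawer travelled about 190 mm. The robot is clear, so I hand in.

```bash
python3 -c "
from rig import *
s=read_state();print(s['time_s'],s['force'],abs(s['qvel']).max());print(hand_in())"
```

```text
28.925 [-0.72484043  0.53432296  0.58218568] 0.11082279143120327
the job is handed in; nothing more can be done
None
```

The bench is cleared and I handed the job in at 28.9 s. The spoiled building is in the scrap crate and the drawer is shut on the two sound ones, the hotel in the left bay and the corner block in the right. I lowered both sound buildings until they touched the felt, released them, and pushed the drawer shut by its bar at about 0.1 m/s, slower towards the end.

**Buildings:** the pictures before shutting showed both sound buildings upright in their bays, and part-way in they still stood upright under the chest top. They can't be seen now that the drawer is shut. The spoiled building shows in the crate in both views.

**Drawer:** the push ended at the stop, with the force rising to 7.6 N and no more movement. The front now lines up with the shut lower drawer to within 0.5 mm, after about 190 mm of travel.

**Bystanders:** the top camera found all seven within about 8 mm of where it or the side camera first saw them.

**Checks that disagreed:**
- In the last side view the networks missed the tree and mug. The arm was hiding the tree, and the mug was not visible in the part I viewed.
- That view also gave false positions for the tape roll and the hammer: the tape "seen" on the chest, the hammer 47 mm off. The top view showed both where they started.

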